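# Set a trestle timber against the flip stop

## Task

Get the trestle timber ready for cutting to length: swing the raised flip stop fully down across the channel of the jig, then slide the timber along the channel, past the sprung nose, until its end presses the sprung tip of the stop's adjusting screw fully in, and hold it there for a moment with a firm but gentle push. The stop is only lightly clamped, so do not shove it along its bar; let go with the timber still bearing on the tip of the lowered stop, and leave the other things on the bench where they are.

Things in the scene. Friction and masses are not known exactly. Their poses are not given: they have to be found in the camera images.
- jig: Fixed white-faced board jig, sizes in mm. Origin: on the bench under mid-channel; y runs along the channel to the stop end, x across it to the stop's bar (away from the robot). Base x -50 to 100, y -240 to 240, top z 12 = channel bed. Two fences, each 12 wide with top z 20, leave a channel 28 wide (x -14 to 14).
- nose_tip (a point): Tip of a round plastic nose (radius 14, z 13.5 to 20) in a gap of the +x fence, at jig x 7, y 30, as it stands free. It sticks 7 mm into the channel and is sprung sideways. The timber's end must push it aside: a false stop of about 4 to 9 N, then a drag of about 2 to 6 N that keeps the timber from sliding back. Its black housing: jig x 32 to 60, y 8 to 52, top z 30.
- bar_top (a point): Middle of the top of the fixed aluminium bar (26 wide, 190 long, along the channel) that carries the stop's carriage: jig x 75, y 143, z 30.
- stop_clamp (a point): Top of the black clamp knob (22 mm across) on the steel carriage (jig x 54 to 96, 36 long, top z 46, hinge ears to z 64); knob at jig x 82, z 56. Its y along the channel is the middle of carriage and flip arm, and differs from start to start. The clamp is light: over about 11 N along the channel makes the carriage creep along the bar.
- flip_stop (a joint): Flip arm angle: 0 = fully down, level across the channel; 1.57 = upright; more = leaning back, away from the channel (limit 2.15). Hinge line along the channel at jig x 60, z 56. Arm 74 mm long from there, 23 wide, 8 thick; lowered it points to jig -x, top z 60. Stiff hinge (0.10 N m, about 2 N at 50 mm), stays where left: push it all the way down.
- stop_plate: The flip arm with the stop plate at its end; origin on the hinge line, axes as the jig's when lowered. The plate (24 wide, 10 thick) hangs from the arm's end: lowered, it stands across the channel at jig x -12 to 12, z 16 to 52. Raised, it sticks out from the arm's end towards the robot. The adjusting screw goes through it, brass knob (16 mm) on the far side, tip towards the timber.
- stop_face (a point): Middle of the plate's -y face, where the screw comes out: arm lowered, jig x 0, z 26, and 11.5 mm to -y of the clamp knob's y. The screw's round tip (14 mm across) stands 4 to 28 mm out from here towards -y, set differently each time and not measured: find it by feel. The tip gives up to 1.5 mm on a spring (1 N at first touch, 5 N fully in). Its y axis is square to the face.
- timber: Dark wooden timber 24 x 160 x 24 mm, about 100 g, lying in the channel (up to 2 mm play each side) with its long axis, its y, along the channel. Origin: centre of its underside. Its top is 16 mm above the fences, so it can be pushed at its rear (-y) end or held across its 24 mm width.
- timber_front (a point): Centre of the timber's front end (its +y end, facing the stop).
- hopper_wagon: Bystander: model hopper wagon, 47 x 170 x 63 mm, origin at the centre of its underside.
- trestle_bent: Bystander: finished trestle frame lying flat, 190 x 160 x 13 mm, origin at the centre of its underside.
- glue: Bystander: white glue bottle, 48 mm across, 110 mm tall, origin at the centre of its underside.
There are look-alikes about, which are no part of the job. What is meant by the timber is not green or orange, and is the larger of those in its own colour.

How it is judged:
On the way, in this order (a step that is already met when the one before it is completed fails the run):
1. the flip stop is fully down across the channel (value of joint flip_stop below 0.06 rad), for 0.2 s.
2. the timber is pressed against the tip of the lowered stop with more than 4 N (value of joint flip_stop below 0.06 rad and contact force between timber and stop_plate above 4 N), for 0.2 s.
At the end, for the whole second after the job is handed in: The flip stop is fully down (under 0.06 rad), the timber lies flat and straight in the channel (within 0.04 rad), at rest, its front end still bearing on the stop's sprung tip (over 0.3 N), and the stop's carriage is within 1.5 mm of where it started (value of joint flip_stop below 0.06 rad and z of timber in the frame of jig below 0.014 m and x of timber in the frame of jig between -0.005 and 0.005 m and angle between the y axis of timber and the y axis of jig, either way round below 0.04 rad and linear speed of timber below 0.01 m/s and contact force between timber and stop_plate above 0.3 N and y of timber_front in the frame of stop_face between -0.03 and 0 m and distance of stop_clamp from where it was at the start of the episode below 0.0015 m); the robot touches nothing.
It fails at once if the stop's carriage is shoved more than 1.5 mm along its bar (distance of stop_clamp from where it was at the start of the episode above 0.0015 m).
It fails at once if a bystander is moved more than 20 mm (distance of any of hopper_wagon, trestle_bent, glue from where it was at the start of the episode above 0.02 m).
It also fails if it takes over 72 s, if anything falls off the work surface, if the arm or the gripper's body presses on something with over 40 N, if the wrist force passes 120 N, or if a joint passes its speed limit or range.

## Robot

A 6-joint arm with a two-finger parallel gripper is mounted at the origin on the work surface. World frame = base frame: x ahead of the robot, y to its left, z up, the work surface at z = 0. Lengths are in m, angles in rad, forces in N, time in s.
With the tool pointing down it reaches from about 0.3 to 0.875 m from the base axis. Payload 6.4 kg.
Tool frame: the origin (TCP) lies at the very end of the fingers, on their centre line; the grasp point (between the pads) lies 19 mm behind it; z points along the fingers, y is the line along which they close (so a half turn about z gives the same grasp; the last joint's range is limited). The gripper opens to 85 mm and grips with 20 to 120 N. Pads are 22 mm wide; open, the fingers measure 114 mm over their backs; the gripper's body (76 mm by 85 mm) begins 54 mm behind the grasp point. The pads swing forward as they close: fully open they stand 13 mm farther back than shut.
Start: joints at [-1.408, 0.181, 1.607, -0, 1.354, -0.206], TCP at [0.207, -0.536, 0.231] pointing down, gripper open.
Joint ranges: [-2.99, 2.99], [-0.89, 2.07], [0.3, 2.58], [-1.14, 4.28], [0, 2.63], [-3.12, 3.12]. Speed limits (rad/s): [2.57, 2.57, 3.01, 3.14, 3.14, 3.14].

## Interface

Orientations are given as a unit quaternion [w, x, y, z].
In Python, from bench import ctrl gives the robot as it stands.
- The arm moves only by the tool jog_arm, never from a script. Its argument "series" is a list that holds one entry, the list of rows, each a list of 7 numbers: the shift along the tool's x, y, z in mm, then the turn, a rotation vector about the tool's x, y, z in rad, then the finger opening in mm, from 0 to 85.4. In form: [[[tx, ty, tz, rx, ry, rz, gripper], ...]]. A call has exactly 10 rows; each row shifts and turns the commanded pose from where the row before left it, along the tool's axes as they then stand; what a row does not reach is not made up. A row lasts 1/10 s, in which the tool goes at most 50 mm and 8.59 degrees, less where a joint would pass 70% of its speed; a pose out of reach is approached as far as the arm can. A call with a gripper value outside its range is refused whole. The fingers move at their own pace and stop on an object; the grip force is fixed at half the most. Time passes only in rows, so rows that do not move let the fingers close, or fill a call up. It gives the time, the measured TCP pose, the force, the opening and the grip force at its end, in the units of the state.
- ctrl.get_obs(): the state, without advancing time (a new reading comes with each control period).
- ctrl.camera(name): name is "side" or "top"; returns a dict with "frame" (420x560x3 uint8, blue, green, red), "z_map" (420x560 float32, m along the optical axis (not along the pixel's ray), 0 where there is no reading), "fx", "fy", "cx", "cy" (pixels), "k1" (the pictures are not rectified: a ray, as slopes to the right and down, at radius r is drawn at 1 + k1 r^2 times it, then the intrinsics apply), "xyz" and "rotation" of the camera in the world. Camera axes: x right, y down, z forward; pixel columns grow to the right and rows downward; lengths in m; the calibration is good to about 2 mm. A picture is of the moment at which its call begins.
- ctrl.hand_in(): hands the job in; it is judged then, once.
The state is a dict: "time_s": time; "q": joint angles; "dq": joint speeds; "joint_efforts": joint torques, N m; "eef_pos": TCP position; "eef_rot": TCP orientation; "wrist_force": force on the tool from outside, world axes, zero at the start; "torque": the same for the moment, N m; "opening": opening from 0.0 (shut) to 1.0 (fully open); "grasp_force": force on a finger pad.
Only numpy, scipy, OpenCV 4.12 (cv2) and the standard library are available. Lean on these libraries where they do the work, as an engineer would, in place of code of your own. Each camera call takes 0.05 s, during which the arm holds its last target. There are 200 camera calls.

## Working session

There is one attempt and no reset: what is moved stays moved. The work goes in short steps, Python scripts to look and compute and a tool call to move; the robot and the scene stay as the last step left them, time stands still between calls to the robot, and variables do not carry over. Pictures are saved under pics/ and viewed, at most 10 in all, crops included, and the job is handed in when it is done.

Besides the shell and the picture viewer there is one more tool, called after "Call:" in YAML: its name, and indented under it one key for each argument. jog_arm: Moves the arm, as the interface text tells. Its arguments: {"type":"object","properties":{"series":{"type":"array"}},"required":["series"]}

```bash
mkdir -p pics; cat > h.py <<'E'
import numpy as np, cv2
from bench import ctrl
def save(c,n): np.savez(n,**{k:np.asarray(v) for k,v in c.items()})
def cam(name,tag):
    c=ctrl.camera(name); save(c,f'{tag}.npz'); cv2.imwrite(f'pics/{tag}.png',c['frame']); return c
def R(c): 
    r=np.asarray(c['rotation'],float)
    if r.size==4:
        from scipy.spatial.transform import Rotation as Ro
        return Ro.from_quat([r[1],r[2],r[3],r[0]]).as_matrix()
    return r.reshape(3,3)
def ray(c,u,v):
    x=(u-float(c['cx']))/float(c['fx']); y=(v-float(c['cy']))/float(c['fy']); k=float(c['k1'])
    rd=np.hypot(x,y); r=rd
    for _ in range(20): r=rd/(1+k*r*r)
    s=r/rd if rd>1e-9 else 1
    return R(c)@np.array([x*s,y*s,1.]), np.asarray(c['xyz'],float)
def plane(c,u,v,z):
    d,o=ray(c,u,v); return o+d*(z-o[2])/d[2]
def dep(c,u,v):
    d,o=ray(c,u,v); zz=c['z_map'][int(round(v)),int(round(u))]; return o+d*zz
def proj(c,p):
    q=R(c).T@(np.asarray(p)-np.asarray(c['xyz'])); x,y=q[0]/q[2],q[1]/q[2]; f=1+float(c['k1'])*(x*x+y*y)
    return float(c['fx'])*x*f+float(c['cx']), float(c['fy'])*y*f+float(c['cy'])
def two(c1,p1,c2,p2):
    d1,o1=ray(c1,*p1); d2,o2=ray(c2,*p2)
    t=np.linalg.lstsq(np.c_[d1,-d2],o2-o1,rcond=None)[0]
    a,b=o1+t[0]*d1,o2+t[1]*d2; return (a+b)/2,np.linalg.norm(a-b)
E
python3 - <<'E'
from h import *
for n in('top','side'):
    c=cam(n,n+'0'); print(n,c['xyz'],R(c).round(3).tolist(),c['fx'],c['cx'],c['cy'],c['k1'])
o=ctrl.get_obs(); print(o)
E
```

```text
top [ 0.29063541 -0.0103048   1.47763086] [[-0.007, -0.989, 0.149], [-1.0, 0.005, -0.011], [0.01, -0.149, -0.989]] 540.2166640925205 284.4734432082141 208.7865477128843 -0.021046232075859893
side [-0.14076051  0.87316521  0.85564603] [[-0.81, -0.329, 0.486], [-0.587, 0.48, -0.652], [-0.019, -0.813, -0.582]] 485.53972617700646 268.02960798544876 204.70397806826475 -0.17439010915236391
{'time_s': 0.1, 'q': array([-1.40827260e+00,  1.81472793e-01,  1.60789939e+00,  2.64296961e-05,
        1.35379918e+00, -2.06310513e-01]), 'dq': array([ 3.52291697e-04, -2.63987451e-03, -3.25657660e-03,  5.33567442e-04,
        4.57039744e-05, -6.04738896e-04]), 'joint_efforts': array([ 1.07054104e-03, -4.45874655e+01, -3.52237344e+01, -1.60287609e-04,
        4.04131366e-03,  1.72446100e-06]), 'eef_pos': array([ 0.20724123, -0.5358286 ,  0.23047501]), 'eef_rot': array([-7.88879589e-04,  9.83043520e-01,  1.83370703e-01,  3.01797930e-05]), 'wrist_force': array([-0.5923253 ,  0.15522349, -0.14151672]), 'torque': array([ 0.03504184,  0.01250714, -0.03794835]), 'grasp_force': 0.0, 'opening': 1.0025812897456512}
```

View pics/top0.png

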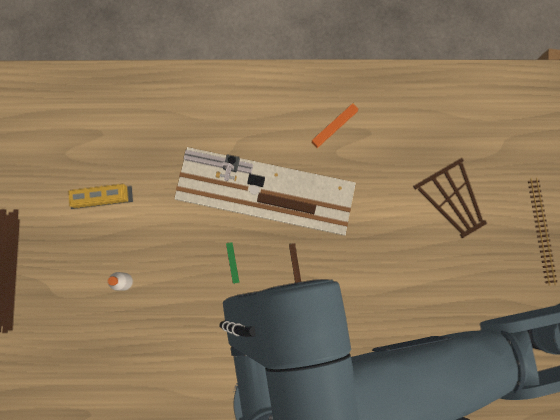

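View pics/side0.png

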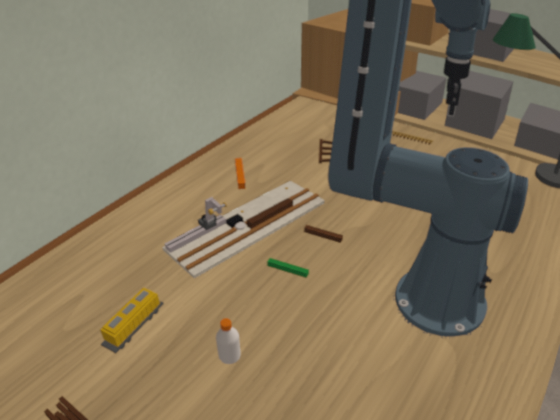

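Top view: the candidates are the dark timber in the channel at (287,203), a smaller brown stick at (295,262), green at (232,262) and orange at (335,125). The dark mass at (8,270) is a pile at the edge of the bench. I choose (287,203), which is the larger brown one and lies in the jig channel. The raised stop is at about (230,168), and its end of the jig faces +y. The side view shows the same, with the stop at (211,212) and the timber at (270,213).

```bash
python3 - <<'E'
from h import *
t=dict(np.load('top0.npz'));s=dict(np.load('side0.npz'))
a=cv2.resize(t['frame'][140:245,165:365],(800,420),interpolation=cv2.INTER_CUBIC)
cv2.imwrite('pics/tcrop.png',a)
b=cv2.resize(s['frame'][175:275,160:330],(800,470),interpolation=cv2.INTER_CUBIC)
cv2.imwrite('pics/scrop.png',b)
# white faced
for n,c,(y0,y1,x0,x1),zz in(('t',t,(140,245,165,365),.012),):
    f=c['frame'].astype(int); m=np.zeros(f.shape[:2],np.uint8)
    hsv=cv2.cvtColor(c['frame'],cv2.COLOR_BGR2HSV)
    w=((hsv[...,1]<60)&(hsv[...,2]>110)).astype(np.uint8)
    m[y0:y1,x0:x1]=w[y0:y1,x0:x1]
    m=cv2.morphologyEx(m,cv2.MORPH_CLOSE,np.ones((15,15)))
    k=max(cv2.findContours(m,0,2)[0],key=cv2.contourArea)
    P=np.array([plane(c,*p,zz)[:2] for p in k[:,0].astype(float)])*1000
    r=cv2.minAreaRect(P.astype(np.float32)); print(n,r,cv2.boxPoints(r).round(1).tolist(),k[:,0].min(0),k[:,0].max(0))
E
```

```text
t ((563.0629272460938, 28.29254150390625), (480.8364562988281, 150.1577606201172), 77.63616943359375) [[438.20001220703125, -190.5], [584.9000244140625, -222.60000610351562], [687.9000244140625, 247.10000610351562], [541.2000122070312, 279.20001220703125]] [175 147] [355 234]
```

View pics/tcrop.png

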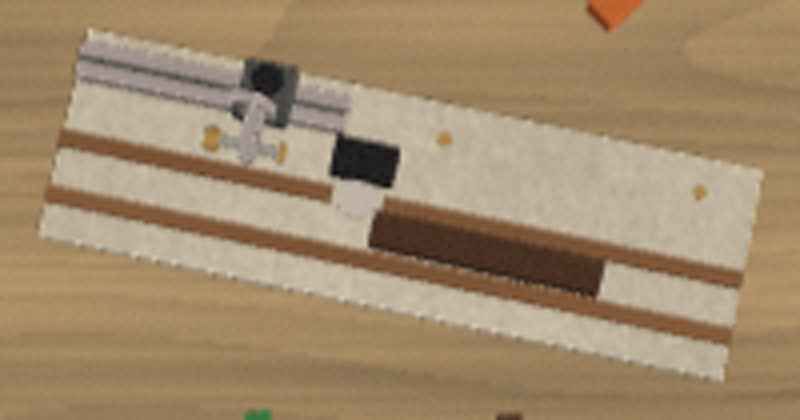

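View pics/scrop.png

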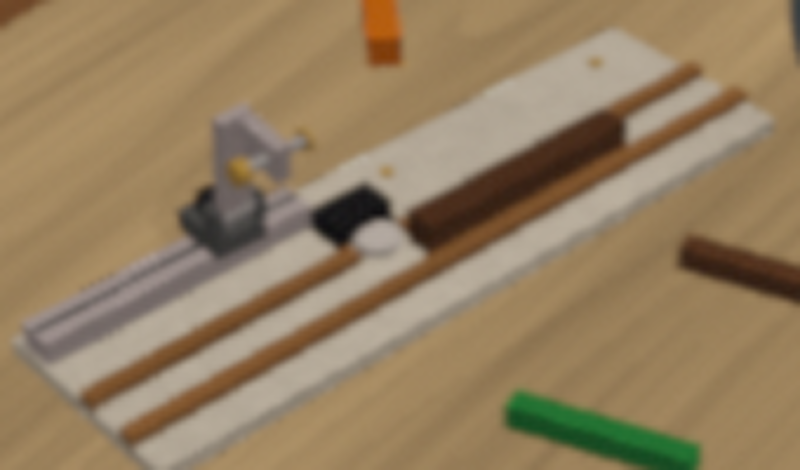

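Crops: the knob is at crop (267,77), the near-upright arm at (258,100) with its plate end at (248,160), and the screw tip at (283,152). The timber front is at about (370,228) and its rear at (601,280), with the nose just ahead of it at (355,197). The side crop confirms all of this, so (287,203) is the timber.

```bash
cat >> h.py <<'E'
O=np.array([538.6,33.65,0]); X=np.array([.9769,-.2142,0]); Y=np.array([.2142,.9769,0])
def jig(p): 
    d=np.asarray(p)*1000-O; return np.round([d@X,d@Y,d[2]],1)
def world(x,y,z): return O+x*X+y*Y+np.array([0,0,z])
def todo(x,y,z):
    "mm shifts along tool x,y,z needed to get TCP to jig point, plus pose"
    from scipy.spatial.transform import Rotation as Ro
    o=ctrl.get_obs(); w=np.asarray(o['eef_rot']); Rt=Ro.from_quat([w[1],w[2],w[3],w[0]]).as_matrix()
    print('tcp jig',jig(o['eef_pos']),'shift',(Rt.T@(world(x,y,z)-np.asarray(o['eef_pos'])*1000)).round(1))
    T=np.c_[Y,X,[0,0,-1.]]; print('rotvec',Ro.from_matrix(Rt.T@T).as_rotvec().round(4))
E
python3 - <<'E'
from h import *
t=dict(np.load('top0.npz'));s=dict(np.load('side0.npz'))
T=lambda u,v:(165+u/4,140+v/4)
S=lambda u,v:(160+u*170/800,175+v*100/470)
print('knob plane',jig(plane(t,*T(267,77),.056)))
for n,a in(('front',[(372,210),(368,245)]),('rear',[(605,262),(597,297)])):
    print(n,[jig(plane(t,*T(*p),.036)).tolist() for p in a])
print('knob/timber depth z',[jig(dep(t,*T(*p))).tolist() for p in((267,77),(480,250))])
for n,p in dict(armtop=(258,100),arm2=(255,120),plate=(248,155),tip=(283,152),knobB=(210,138)).items(): print(n,jig(dep(t,*T(*p))))
for n,p in dict(armtopL=(215,120),armtopR=(245,108),armface=(230,150),tip=(305,140),knobB=(237,170),plateend=(285,160)).items(): print('s',n,jig(dep(s,*S(*p))))
for n,a,b in(('brassTip',(283,152),(305,140)),('brassKnob',(211,138),(237,170)),('timber front-near',(368,245),(420,242)),('orig?rear far',(605,262),(622,118)),('bar end',(84,75),(40,350))):
    p,e=two(t,T(*a),s,S(*b)); print(n,jig(p),round(e*1000,1))
todo(130,130,180)
E
```

```text
knob plane [ 82.2 101.7  56. ]
front [[11.4, 14.5, 36.0], [-12.6, 11.9, 36.0]]
rear [[9.5, -147.1, 36.0], [-15.0, -146.6, 36.0]]
knob/timber depth z [[82.3, 101.8, 55.4], [-0.8, -62.9, 40.5]]
armtop [ 49.7  93.6 130.9]
arm2 [ 38.4  93.8 122. ]
plate [ 15.2  93.1 121.6]
tip [41.6 84.7 16.5]
knobB [ 21.9 120.2 116.5]
s armtopL [ 52.7 114.4 127.1]
s armtopR [ 48.2  96.6 129.1]
s armface [ 52.5 106.9 102.8]
s tip [ 20.1  77.2 112.2]
s knobB [ 18.4 125.4 116.4]
s plateend [ 12.1  97.4 112.5]
brassTip [ 24.7  73.6 107.9] 0.8
brassKnob [ 23.7 121.  111.2] 1.7
timber front-near [-7.5 15.8 21.4] 8.0
orig?rear far [   7.2 -151.1   24.9] 11.0
bar end [ 68.2 234.4  16.8] 7.4
tcp jig [-201.7 -627.3  230.5] shift [ 694.5 -448.3   51.4]
rotvec [-0.0012 -0.0011 -0.9861]
```

Call:
jog_arm:
  series:
    - [[0,0,0,0,0,-0.141,0],[0,0,0,0,0,-0.141,0],[0,0,0,0,0,-0.141,0],[0,0,0,0,0,-0.141,0],[0,0,0,0,0,-0.141,0],[0,0,0,0,0,-0.141,0],[0,0,0,0,0,-0.14,0],[40,17,0,0,0,0,0],[40,17,0,0,0,0,0],[40,17,0,0,0,0,0]]

```text
time_s: 1.1
eef_pos: [0.2831, -0.4286, 0.2307]
eef_rot: [-0.0, 0.78, 0.626, 0.0]
wrist_force: [0.6, -0.3, 0.0]
opening: -0.002
grasp_force: 0.0
```

Call:
jog_arm:
  series:
    - [[40,17,0,0,0,0,0],[40,17,0,0,0,0,0],[40,17,0,0,0,0,0],[40,17,0,0,0,0,0],[40,17,0,0,0,0,0],[40,17,0,0,0,0,0],[40,17,0,0,0,0,0],[40,17,0,0,0,0,0],[40,17,0,0,0,0,0],[40,17,0,0,0,0,0]]

```text
time_s: 2.1
eef_pos: [0.5352, -0.074, 0.231]
eef_rot: [-0.0, 0.779, 0.627, -0.0]
wrist_force: [0.3, -0.6, 0.4]
opening: -0.004
grasp_force: 0.0
```

```bash
python3 -c "
from h import *
todo(110,102,150)"
```

```text
tcp jig [  19.8 -105.9  231. ] shift [207.9  90.3  81. ]
rotvec [-0.0004  0.0001 -0.    ]
```

Call:
jog_arm:
  series:
    - [[41.6,18,0,0,0,0,0],[41.6,18,0,0,0,0,0],[41.6,18,0,0,0,0,0],[41.6,18,0,0,0,0,0],[41.6,18,0,0,0,0,0],[0,0,27,0,0,0,0],[0,0,27,0,0,0,0],[0,0,27,0,0,0,0],[0,0,22,0,0,0,0],[0,0,22,0,0,0,0]]

```text
time_s: 3.1
eef_pos: [0.6664, 0.1082, 0.1044]
eef_rot: [-0.001, 0.779, 0.627, -0.001]
wrist_force: [0.1, 0.7, -0.4]
opening: 0.005
grasp_force: 0.0
```

```bash
python3 - <<'E'
from h import *
todo(85,102,106)
c=cam('top','t1'); s=cam('side','s1')
a=cv2.resize(c['frame'][130:220,190:290],(400,360),interpolation=3); b=cv2.resize(s['frame'][170:260,160:260],(400,360),interpolation=3)
cv2.imwrite('pics/c1.png',np.hstack([a,b]))
E
```

```text
tcp jig [108.9 100.2 104.4] shift [  1.8 -23.9  -1.6]
rotvec [-0.0016  0.0003  0.0001]
```

View pics/c1.png

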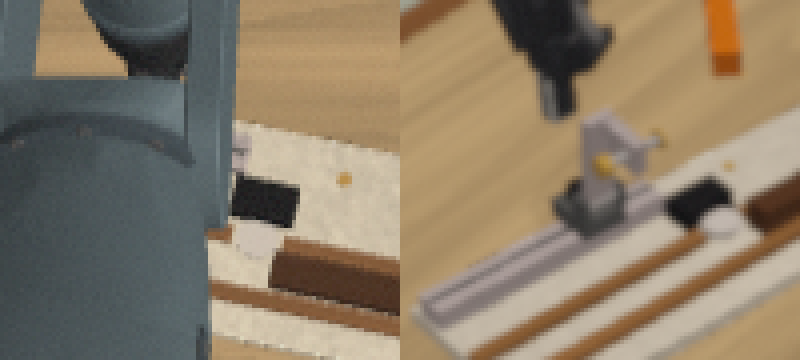

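Left: the robot's arm hides the stop in the top view. Right (side): the closed fingers at (558,110) are just behind the raised stop arm at (598,140). I now push it over.

Call:
jog_arm:
  series:
    - [[1.8,-9,-3.6,0,0,0,0],[0,-9,0,0,0,0,0],[0,-9,0,0,0,0,0],[0,-9,0,0,0,0,0],[0,-4.7,0.7,0,0,0,0],[0,-4.7,0.7,0,0,0,0],[0,-4.7,0.7,0,0,0,0],[0,-4.7,2.2,0,0,0,0],[0,-4.7,2.2,0,0,0,0],[0,-4.7,2.2,0,0,0,0]]

```text
time_s: 4.2
eef_pos: [0.6044, 0.1236, 0.1008]
eef_rot: [-0.0, 0.779, 0.627, -0.0]
wrist_force: [1.1, 0.6, -0.1]
opening: 0.0
grasp_force: 0.6
```

Call:
jog_arm:
  series:
    - [[0,-4,3.5,0,0,0,0],[0,-4,3.5,0,0,0,0],[0,-4,3.5,0,0,0,0],[0,-2.5,4.5,0,0,0,0],[0,-2.5,4.5,0,0,0,0],[0,-2.5,4.5,0,0,0,0],[0,-1.2,5,0,0,0,0],[0,-1.2,5,0,0,0,0],[0,-0.5,2,0,0,0,0],[0,0,0,0,0,0,0]]

```text
time_s: 5.2
eef_pos: [0.5826, 0.1284, 0.0646]
eef_rot: [-0.0, 0.779, 0.627, -0.0]
wrist_force: [-0.1, -0.3, -0.3]
opening: 0.002
grasp_force: 0.0
```

```bash
python3 - <<'E'
from h import *
todo(22,102,60)
s=cam('side','s2')
b=cv2.resize(s['frame'][170:260,160:280],(640,480),interpolation=3)
cv2.imwrite('pics/c2.png',b)
E
```

```text
tcp jig [ 22.7 102.   64.6] shift [ 0.1 -0.7  4.6]
rotvec [-0.0008  0.0002 -0.0002]
```

View pics/c2.png

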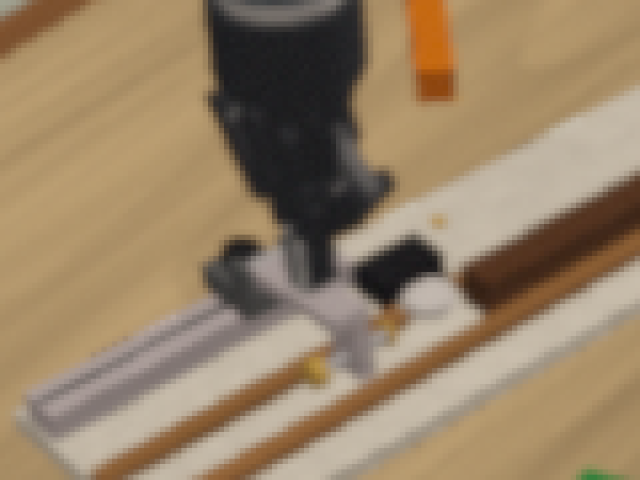

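Side view: the stop arm is nearly level across the channel, with the fingers at (315,265) on its top. I press the rest down.

Call:
jog_arm:
  series:
    - [[0,-3,1,0,0,0,0],[0,-3,1,0,0,0,0],[0,-3,1,0,0,0,0],[0,0,1,0,0,0,0],[0,0,0.5,0,0,0,0],[0,0,0.5,0,0,0,0],[0,0,0.2,0,0,0,0],[0,0,0,0,0,0,0],[0,0,0,0,0,0,0],[0,0,0,0,0,0,0]]

```text
time_s: 6.25
eef_pos: [0.574, 0.1304, 0.06]
eef_rot: [-0.0, 0.779, 0.627, -0.0]
wrist_force: [-2.1, 0.4, 2.6]
opening: -0.003
grasp_force: 1.5
```

Call:
jog_arm:
  series:
    - [[0,0,0.5,0,0,0,0],[0,0,0.5,0,0,0,0],[0,0,0.5,0,0,0,0],[0,0,0,0,0,0,0],[0,0,0,0,0,0,0],[0,0,0,0,0,0,0],[0,0,0,0,0,0,0],[0,0,0,0,0,0,0],[0,0,0,0,0,0,0],[0,0,0,0,0,0,0]]

```text
time_s: 7.25
eef_pos: [0.5741, 0.1304, 0.0598]
eef_rot: [-0.0, 0.779, 0.627, -0.0]
wrist_force: [-6.5, 0.1, 11.8]
opening: -0.002
grasp_force: 6.3
```

```bash
python3 - <<'E'
from h import *
o=ctrl.get_obs();print(o['eef_pos'],o['wrist_force'])
todo(0,-175,130)
E
```

```text
[0.57407744 0.13037139 0.05975168] [-6.52452449  0.07679875 11.83002714]
tcp jig [ 13.9 102.1  59.8] shift [-277.1  -14.   -70.2]
rotvec [-0.0002  0.0002  0.0001]
```

The stop is hard down: 11.8 N with no more motion. Next I go up and back behind the timber's rear end.

Call:
jog_arm:
  series:
    - [[0,0,-10,0,0,0,0],[0,0,-30,0,0,0,0],[-5,0,-30,0,0,0,0],[-38,-2,0,0,0,0,0],[-38,-2,0,0,0,0,0],[-38,-2,0,0,0,0,0],[-38,-2,0,0,0,0,0],[-40,-2,0,0,0,0,0],[-40,-2,0,0,0,0,0],[-40,-2,0,0,0,0,0]]

```text
time_s: 8.25
eef_pos: [0.5008, -0.139, 0.1289]
eef_rot: [0.001, 0.779, 0.627, 0.0]
wrist_force: [0.5, -0.3, -0.0]
opening: -0.002
grasp_force: 0.0
```

```bash
python3 - <<'E'
from h import *
todo(0,-175,24)
c=cam('top','t3'); s=cam('side','s3')
a=cv2.resize(c['frame'][130:250,170:370],(400,240),interpolation=3); b=cv2.resize(s['frame'][160:280,160:340],(720,480),interpolation=3)
cv2.imwrite('pics/c3.png',b)
E
```

```text
tcp jig [ 1.000e-01 -1.768e+02  1.289e+02] shift [  1.8  -0.2 104.9]
rotvec [ 0.0014  0.0005 -0.0002]
```

View pics/c3.png

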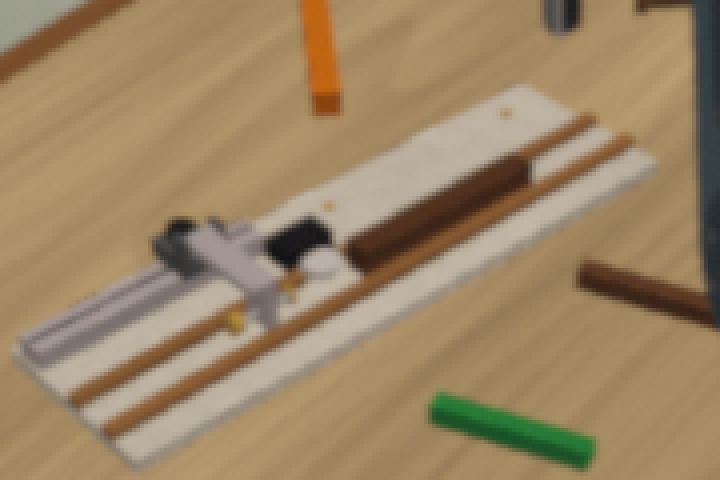

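Side view: the stop is level across the channel at (235,260) and the timber is unmoved. I lower the fingers behind the timber to z 25.

Call:
jog_arm:
  series:
    - [[0.5,0,20,0,0,0,0],[0,0,20,0,0,0,0],[0,0,20,0,0,0,0],[0,0,20,0,0,0,0],[0,0,14,0,0,0,0],[0,0,10,0,0,0,0],[0,0,0,0,0,0,0],[4,0,0,0,0,0,0],[4,0,0,0,0,0,0],[4,0,0,0,0,0,0]]

```text
time_s: 9.35
eef_pos: [0.5045, -0.1249, 0.0254]
eef_rot: [0.001, 0.779, 0.627, 0.0]
wrist_force: [0.9, 0.8, -0.2]
opening: 0.003
grasp_force: 0.0
```

Call:
jog_arm:
  series:
    - [[2,0,0,0,0,0,0],[2,0,0,0,0,0,0],[2,0,0,0,0,0,0],[2,0,0,0,0,0,0],[1,0,0,0,0,0,0],[1,0,0,0,0,0,0],[1,0,0,0,0,0,0],[1,0,0,0,0,0,0],[1,0,0,0,0,0,0],[1,0,0,0,0,0,0]]

```text
time_s: 10.35
eef_pos: [0.5067, -0.1118, 0.0246]
eef_rot: [0.0, 0.779, 0.627, -0.0]
wrist_force: [-1.6, -5.5, 1.0]
opening: 0.002
grasp_force: 3.3
```

```bash
python3 -c "
from h import *
todo(0,-140,25);print(ctrl.get_obs()['wrist_force']@Y)"
```

```text
tcp jig [   0.  -149.    24.6] shift [ 8.9 -0.  -0.5]
rotvec [0.0001 0.001  0.0001]
-5.7439496576414015
```

Call:
jog_arm:
  series:
    - [[1,0,0,0,0,0,0],[1,0,0,0,0,0,0],[1,0,0,0,0,0,0],[1,0,0,0,0,0,0],[1,0,0,0,0,0,0],[1,0,0,0,0,0,0],[1,0,0,0,0,0,0],[1,0,0,0,0,0,0],[1,0,0,0,0,0,0],[1,0,0,0,0,0,0]]

```text
time_s: 11.35
eef_pos: [0.5089, -0.1022, 0.0246]
eef_rot: [0.0, 0.779, 0.627, -0.0]
wrist_force: [-1.5, -6.0, 0.5]
opening: 0.001
grasp_force: 2.6
```

Call:
jog_arm:
  series:
    - [[2,0,0,0,0,0,0],[2,0,0,0,0,0,0],[2,0,0,0,0,0,0],[2,0,0,0,0,0,0],[2,0,0,0,0,0,0],[2,0,0,0,0,0,0],[2,0,0,0,0,0,0],[2,0,0,0,0,0,0],[1,0,0,0,0,0,0],[1,0,0,0,0,0,0]]

```text
time_s: 12.35
eef_pos: [0.5126, -0.0845, 0.0245]
eef_rot: [0.0, 0.779, 0.627, -0.0]
wrist_force: [-1.6, -5.0, 1.4]
opening: 0.002
grasp_force: 2.6
```

```bash
python3 - <<'E'
from h import *
todo(0,-100,25);print(ctrl.get_obs()['wrist_force']@Y)
s=cam('side','s4')
b=cv2.resize(s['frame'][190:270,200:320],(720,480),interpolation=3)
cv2.imwrite('pics/c4.png',b)
E
```

```text
tcp jig [-1.00e-01 -1.21e+02  2.45e+01] shift [21.   0.1 -0.5]
rotvec [-0.0001  0.0009  0.0001]
-5.208978958228195
```

View pics/c4.png

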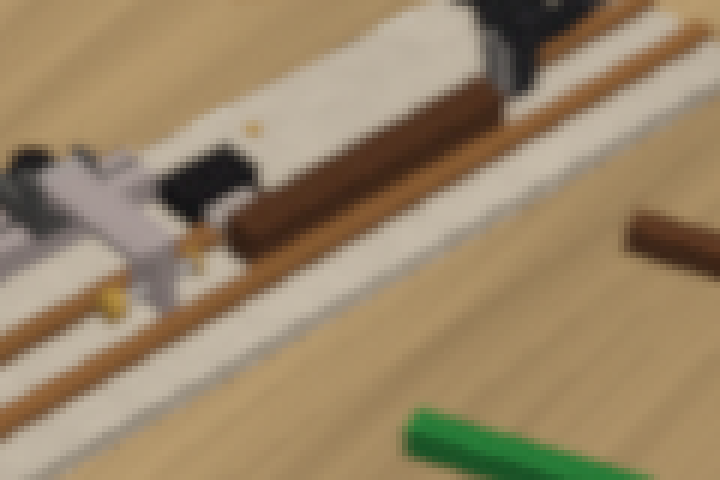

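Side view: the timber front at (240,240) is past the nose, and the screw tip at (195,262) is about 25 mm ahead. The sliding drag is about 5 N.

Call:
jog_arm:
  series:
    - [[1,0,0,0,0,0,0],[1,0,0,0,0,0,0],[1,0,0,0,0,0,0],[1,0,0,0,0,0,0],[1,0,0,0,0,0,0],[1,0,0,0,0,0,0],[1,0,0,0,0,0,0],[1,0,0,0,0,0,0],[1,0,0,0,0,0,0],[1,0,0,0,0,0,0]]

```text
time_s: 13.4
eef_pos: [0.5147, -0.0747, 0.0245]
eef_rot: [0.0, 0.779, 0.627, -0.0]
wrist_force: [-1.5, -5.0, 1.8]
opening: 0.002
grasp_force: 2.7
```

```bash
python3 - <<'E'
from h import *
todo(0,-100,25);print(ctrl.get_obs()['wrist_force']@Y)
s=cam('side','s5')
b=cv2.resize(s['frame'][210:250,210:270],(780,520),interpolation=3)
cv2.imwrite('pics/c5.png',b)
E
```

```text
tcp jig [-1.000e-01 -1.109e+02  2.450e+01] shift [10.9  0.1 -0.5]
rotvec [-0.0002  0.0008 -0.0001]
-5.237219971815415
```

View pics/c5.png

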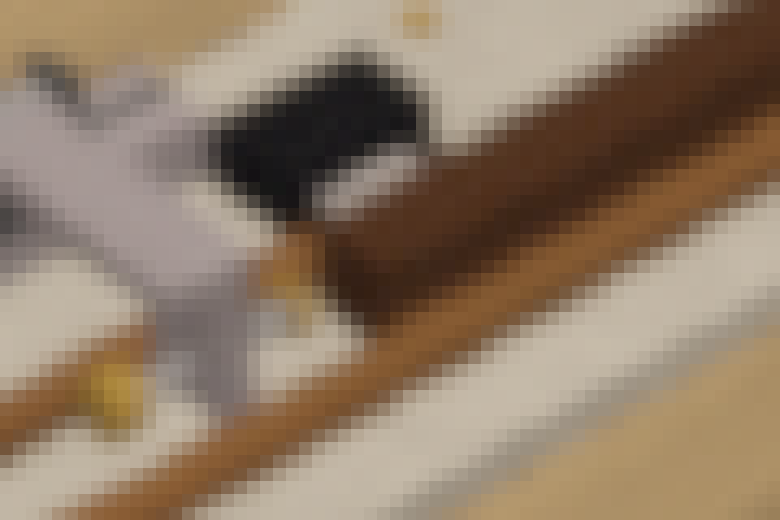

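Close up: the timber's front face at about (345,275) is near the brass tip at (295,290), with only a few mm of gap. From here I go in 2.5 mm steps by feel.

Call:
jog_arm:
  series:
    - [[0.25,0,0,0,0,0,0],[0.25,0,0,0,0,0,0],[0.25,0,0,0,0,0,0],[0.25,0,0,0,0,0,0],[0.25,0,0,0,0,0,0],[0.25,0,0,0,0,0,0],[0.25,0,0,0,0,0,0],[0.25,0,0,0,0,0,0],[0.25,0,0,0,0,0,0],[0.25,0,0,0,0,0,0]]

```text
time_s: 14.45
eef_pos: [0.5153, -0.0722, 0.0245]
eef_rot: [0.0, 0.779, 0.627, -0.0]
wrist_force: [-2.4, -4.6, 1.7]
opening: -0.001
grasp_force: 2.6
```

Call:
jog_arm:
  series:
    - [[0.25,0,0,0,0,0,0],[0.25,0,0,0,0,0,0],[0.25,0,0,0,0,0,0],[0.25,0,0,0,0,0,0],[0.25,0,0,0,0,0,0],[0.25,0,0,0,0,0,0],[0.25,0,0,0,0,0,0],[0.25,0,0,0,0,0,0],[0.25,0,0,0,0,0,0],[0.25,0,0,0,0,0,0]]

```text
time_s: 15.45
eef_pos: [0.5158, -0.0698, 0.0245]
eef_rot: [0.0, 0.779, 0.627, -0.0]
wrist_force: [-2.3, -5.1, 1.9]
opening: 0.001
grasp_force: 2.6
```

Call:
jog_arm:
  series:
    - [[0.25,0,0,0,0,0,0],[0.25,0,0,0,0,0,0],[0.25,0,0,0,0,0,0],[0.25,0,0,0,0,0,0],[0.25,0,0,0,0,0,0],[0.25,0,0,0,0,0,0],[0.25,0,0,0,0,0,0],[0.25,0,0,0,0,0,0],[0.25,0,0,0,0,0,0],[0.25,0,0,0,0,0,0]]

```text
time_s: 16.45
eef_pos: [0.5163, -0.0673, 0.0245]
eef_rot: [0.0, 0.779, 0.627, -0.0]
wrist_force: [-2.1, -4.6, 1.4]
opening: -0.003
grasp_force: 2.6
```

Call:
jog_arm:
  series:
    - [[0.25,0,0,0,0,0,0],[0.25,0,0,0,0,0,0],[0.25,0,0,0,0,0,0],[0.25,0,0,0,0,0,0],[0.25,0,0,0,0,0,0],[0.25,0,0,0,0,0,0],[0.25,0,0,0,0,0,0],[0.25,0,0,0,0,0,0],[0.25,0,0,0,0,0,0],[0.25,0,0,0,0,0,0]]

```text
time_s: 17.45
eef_pos: [0.5168, -0.0648, 0.0245]
eef_rot: [0.0, 0.779, 0.627, -0.0]
wrist_force: [-1.7, -5.3, 1.3]
opening: -0.001
grasp_force: 2.7
```

Call:
jog_arm:
  series:
    - [[0.2,0,0,0,0,0,0],[0.2,0,0,0,0,0,0],[0.2,0,0,0,0,0,0],[0.2,0,0,0,0,0,0],[0.2,0,0,0,0,0,0],[0.2,0,0,0,0,0,0],[0.2,0,0,0,0,0,0],[0.2,0,0,0,0,0,0],[0.2,0,0,0,0,0,0],[0.2,0,0,0,0,0,0]]

```text
time_s: 18.45
eef_pos: [0.5172, -0.0629, 0.0245]
eef_rot: [0.0, 0.779, 0.627, -0.0]
wrist_force: [-2.2, -4.3, 3.0]
opening: 0.0
grasp_force: 2.6
```

Call:
jog_arm:
  series:
    - [[0.2,0,0,0,0,0,0],[0.2,0,0,0,0,0,0],[0.2,0,0,0,0,0,0],[0.2,0,0,0,0,0,0],[0.2,0,0,0,0,0,0],[0.2,0,0,0,0,0,0],[0.2,0,0,0,0,0,0],[0.2,0,0,0,0,0,0],[0.2,0,0,0,0,0,0],[0.2,0,0,0,0,0,0]]

```text
time_s: 19.45
eef_pos: [0.5176, -0.0613, 0.0245]
eef_rot: [0.0, 0.779, 0.627, -0.001]
wrist_force: [-2.8, -6.1, 2.1]
opening: 0.002
grasp_force: 3.7
```

First touch: the force has risen by about 2 N. I carry on finely.

Call:
jog_arm:
  series:
    - [[0.1,0,0,0,0,0,0],[0.1,0,0,0,0,0,0],[0.1,0,0,0,0,0,0],[0.1,0,0,0,0,0,0],[0.1,0,0,0,0,0,0],[0.1,0,0,0,0,0,0],[0.1,0,0,0,0,0,0],[0.1,0,0,0,0,0,0],[0,0,0,0,0,0,0],[0,0,0,0,0,0,0]]

```text
time_s: 20.45
eef_pos: [0.5177, -0.0608, 0.0245]
eef_rot: [0.0, 0.779, 0.627, -0.001]
wrist_force: [-2.7, -8.0, 1.7]
opening: 0.001
grasp_force: 4.2
```

```bash
python3 -c "
from h import *
o=ctrl.get_obs();print(o['eef_pos'],o['wrist_force']@Y,o['grasp_force'])"
```

```text
[ 0.51774043 -0.06079971  0.02454717] -8.44466764408318 4.215323649113998
```

Call:
jog_arm:
  series:
    - [[0.1,0,0,0,0,0,0],[0.1,0,0,0,0,0,0],[0.1,0,0,0,0,0,0],[0.1,0,0,0,0,0,0],[0.1,0,0,0,0,0,0],[0.1,0,0,0,0,0,0],[0.1,0,0,0,0,0,0],[0.1,0,0,0,0,0,0],[0,0,0,0,0,0,0],[0,0,0,0,0,0,0]]

```text
time_s: 21.45
eef_pos: [0.5179, -0.0603, 0.0246]
eef_rot: [0.001, 0.779, 0.627, -0.001]
wrist_force: [-3.4, -8.5, 1.6]
opening: 0.001
grasp_force: 4.9
```

```bash
python3 -c "
from h import *
o=ctrl.get_obs();print(o['eef_pos'],o['wrist_force']@Y,o['grasp_force'])"
```

```text
[ 0.51789175 -0.06032788  0.02455609] -8.991462254556726 4.910154386717522
```

Call:
jog_arm:
  series:
    - [[0.1,0,0,0,0,0,0],[0.1,0,0,0,0,0,0],[0.1,0,0,0,0,0,0],[0.1,0,0,0,0,0,0],[0.1,0,0,0,0,0,0],[0.1,0,0,0,0,0,0],[0,0,0,0,0,0,0],[0,0,0,0,0,0,0],[0,0,0,0,0,0,0],[0,0,0,0,0,0,0]]

```text
time_s: 22.45
eef_pos: [0.518, -0.06, 0.0245]
eef_rot: [0.001, 0.779, 0.627, -0.001]
wrist_force: [-4.5, -10.4, 2.3]
opening: 0.002
grasp_force: 5.4
```

```bash
python3 -c "
from h import *
o=ctrl.get_obs();print(o['eef_pos'],o['wrist_force']@Y,o['grasp_force'])"
```

```text
[ 0.51797588 -0.05995018  0.02453323] -11.089795571459002 5.415338714137761
```

Call:
jog_arm:
  series:
    - [[0.1,0,0,0,0,0,0],[0.1,0,0,0,0,0,0],[0.1,0,0,0,0,0,0],[0,0,0,0,0,0,0],[0,0,0,0,0,0,0],[0,0,0,0,0,0,0],[0,0,0,0,0,0,0],[0,0,0,0,0,0,0],[0,0,0,0,0,0,0],[0,0,0,0,0,0,0]]

```text
time_s: 23.45
eef_pos: [0.518, -0.0599, 0.0245]
eef_rot: [0.001, 0.779, 0.627, -0.001]
wrist_force: [-4.6, -10.9, 2.1]
opening: 0.0
grasp_force: 6.0
```

```bash
python3 -c "
from h import *
o=ctrl.get_obs();print(o['eef_pos'],o['wrist_force']@Y,o['grasp_force'])"
```

```text
[ 0.51800605 -0.0598889   0.02454554] -11.667678060327379 5.969301433979126
```

The tip has bottomed: 0.3 mm commanded gave 0.06 mm of motion. The bearing force is about 6.5 N and has been held for 0.7 s. I back off gently, then go up.

Call:
jog_arm:
  series:
    - [[-0.5,0,0,0,0,0,0],[-0.5,0,0,0,0,0,0],[-0.5,0,0,0,0,0,0],[-0.5,0,0,0,0,0,0],[-1,0,0,0,0,0,0],[-4,0,0,0,0,0,0],[-8,0,0,0,0,0,0],[-8,0,-20,0,0,0,0],[-8,0,-30,0,0,0,0],[-8,0,-40,0,0,0,0]]

```text
time_s: 24.45
eef_pos: [0.5083, -0.0962, 0.1137]
eef_rot: [-0.002, 0.779, 0.627, -0.001]
wrist_force: [1.0, -0.1, -0.6]
opening: 0.001
grasp_force: 0.0
```

```bash
python3 - <<'E'
from h import *
s=cam('side','s6')
for n in('s5','s6'):
    f=np.load(n+'.npz')['frame']; cv2.imwrite('pics/_'+n+'.png',f)
f=s['frame']
b=cv2.resize(f[200:260,190:290],(780,468),interpolation=3)
cv2.imwrite('pics/c6.png',b)
# carriage shift check before (s3) / after
a=np.load('s3.npz')['frame'][205:235,195:225]; g=lambda i:cv2.cvtColor(i,6).astype(np.float32)
print(cv2.phaseCorrelate(g(a),g(f[205:235,195:225])))
E
```

```text
((0.00557299634317765, 0.0291494347569472), 0.9473127598232693)
```

View pics/c6.png

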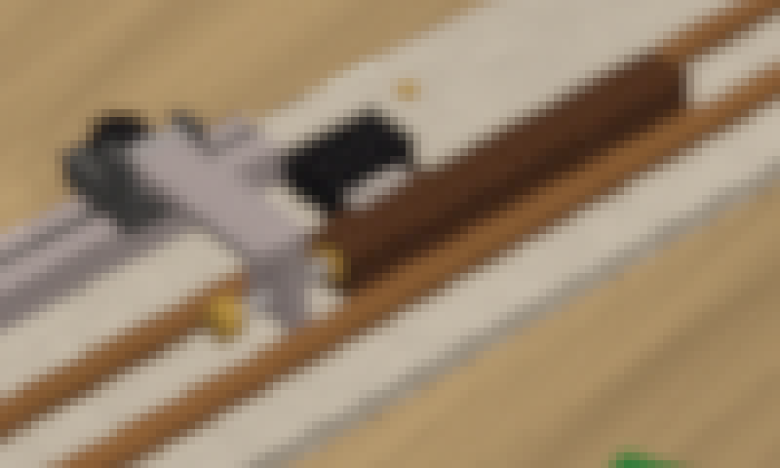

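Side view: the timber front at (345,265) touches the brass tip at (330,265), the stop is down, and the carriage has not moved (0.03 px). I hand in.

```bash
python3 -c "
from h import *
print(ctrl.hand_in())"
```

```text
the job is handed in; nothing more can be done
None
```

I handed the job in at about 24.5 s: the flip stop is fully down, and the timber was pressed to the end of the sprung tip at roughly 6.5 N by my estimate, then left bearing on it. The carriage showed no visible shift; `hand_in` returned no verdict.

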